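# Sort the cleaned hand tools and show the side cutters to the magnifier

## Robot

A 6-joint arm with a two-finger parallel gripper is mounted at the origin on the work surface. World frame = base frame: x ahead of the robot, y to its left, z up, the work surface at z = 0. Lengths are in m, angles in rad, forces in N, time in s.
With the tool pointing down it reaches from about 0.25 to 0.775 m from the base axis. Payload 4 kg.
Tool frame: the origin (TCP) lies at the very end of the fingers, on their centre line; the grasp point (between the pads) lies 19 mm behind it (robot.pinch_z is the distance from the TCP to the grasp point, in m); z points along the fingers, y is the line along which they close (so a half turn about z gives the same grasp; the last joint's range is limited). The gripper opens to 85 mm and grips with 20 to 120 N. Pads are 22 mm wide; open, the fingers measure 114 mm over their backs; the gripper's body (76 mm by 85 mm) begins 54 mm behind the grasp point. The pads swing forward as they close: fully open they stand 13 mm farther back than shut.
Start: joints at [1.131, 0.087, 1.371, -0, 1.684, -0.103], TCP at [0.182, 0.519, 0.2] pointing down, gripper open.
Joint ranges: [-3.1, 3.1], [-0.76, 2.03], [0.27, 2.55], [-1.08, 4.22], [0.17, 2.65], [-2.57, 2.57]. Speed limits (rad/s): [2.79, 2.79, 3.14, 3.14, 3.14, 3.14].

## Interface

Orientations are given as a rotation vector (axis times angle).
In Python, from bench import telemetry, imaging, order, robot gives the robot as it stands. The module is installed in compiled form; this text tells all that it offers.
- The arm moves only by the tool drive_tool, never from a script. Its argument "rows" is a list of rows, each a list of 7 numbers: the shift along the tool's x, y, z in mm, then the turn, a rotation vector about the tool's x, y, z in rad, then the finger opening in mm, from 0 to 85.4. In form: [[x, y, z, ax, ay, az, gripper], ...]. A call has 1 to 12 rows; each row is the pose to reach, as a shift and turn from the pose commanded when the call began, along the tool's axes at that moment; what a row does not reach only later rows make up. A row lasts 1/10 s, in which the tool goes at most 50 mm and 8.59 degrees, less where a joint would pass 70% of its speed; a pose out of reach is approached as far as the arm can. A call with a gripper value outside its range is refused whole. The fingers move at their own pace and stop on an object; the grip force is fixed at half the most. Time passes only in rows, so rows that repeat a pose let the fingers close. It gives the time, the measured TCP pose, the force, the opening and the grip force at its end, in the units of the state.
- telemetry.state(): the state, without advancing time (a new reading comes with each control period).
- imaging.get_image(name): name is "scene" or "top" or "wrist"; returns a dict with "color" (384x512x3 uint8, red, green, blue), "K" (3x3 intrinsics, pixels), "rvec" (rotation vector, rad) and "tvec" (3), from world to camera coordinates, as OpenCV has them. Camera axes: x right, y down, z forward; pixel columns grow to the right and rows downward; lengths in m; the calibration is good to about 2 mm. A picture is of the moment at which its call begins. There is no depth.
- order.finish_job(): hands the job in; it is judged then, once.
Trained networks look in the newest picture that a camera, given by its name, has taken for a name from the list of things; names that differ only in an ending like _2 or _b are one class to them, and where a whole thing is asked for, a point or a joint stands for the part that bears it (a point fixed in the world has none). Each returns a list of dicts, best first, with "score" (0 to 1); they miss things now and then, are a little off and sometimes report something else, mostly with a low value. They report only what shows in the picture. A call takes as long as a camera call. They do not tell look-alikes from the thing itself.
- imaging.look_for(label, camera): "at" ([x, y, z] in m, in the coordinates of the camera as it stood for that picture, good to about 4 mm: the middle of the surface that is visible of it).
- imaging.cut_out(label, camera): "pixels" (384x512 bool, what is visible of it).
The state is a dict: "t": time; "joint_pos": joint angles; "dq": joint speeds; "tau": joint torques, N m; "eef_pos": TCP position; "tcp_rot": TCP orientation; "ft_force": force on the tool from outside, world axes, zero at the start; "wrist_torque": the same for the moment, N m; "finger_gap": finger opening in m; "grasp_force": force on a finger pad.
Only numpy, scipy, OpenCV 4.12 (cv2) and the standard library are available. Lean on these libraries where they do the work, as an engineer would, in place of code of your own. Each camera call takes 0.05 s, during which the arm holds its last target. There are 200 camera calls.

## Task

The cleaned hand tools lie mixed on the white mat of this hearing-aid repair bench: lay the wax pick in the narrow compartment of the steel tray and the long-nose pliers in the wide compartment, flat on the bottom and without dropping them in from a height. Then pick up the side cutters and hold them in the air in front of the magnifier lamp so that a colleague can check the cutting edges through it: jaws pointing squarely at the glass, tips centred on the lens and about 15 cm from it. Finish while still holding the cutters there, steady, with nothing else carrying them, and do not disturb the lamp or the charger, spray bottle and wipes tub standing around.

Things in the scene. Friction and masses are not known exactly. Their poses are not given: they have to be found in the camera images.
- mat: white flat work mat, 300 (its x) x 420 (its y) x 2 mm thick, rounded corners, fixed on the bench; origin: centre of its underside. The three tools start lying flat on it side by side, about 110 mm apart, jaws or tip pointing roughly away from the robot.
- cutters: side cutters: short stubby steel jaws, two orange grips, 142 mm long, 54 mm across the grips, 11 mm thick, about 110 g. Origin: underside of the pivot; x from handles to jaws, z up out of the flat side. Round the pivot a solid steel block 20 mm wide (y), 30 mm long (x -16 to 14 mm), 11 mm high: the place to grip. Jaw tips at x = 32, grip ends at x = -110 mm; centre of mass x = -27. Does not open.
- cutter_tips (a point): the tips of the side cutters' jaws (x = 32 mm, y = 0, z = 5.5 mm in the cutters' frame); axes as the cutters'.
- cutter_ends (a point): point midway between the ends of the side cutters' grips (x = -110 mm, y = 0, z = 5.5 mm in the cutters' frame); axes as the cutters'.
- longnose: long-nose pliers: the same orange grips and pivot block (20 mm wide, x -16 to 14 mm, 11 mm high) as the side cutters but long slim tapering jaws with tips at x = 65 mm; 175 mm long, 54 mm across the grips, about 120 g. Origin: underside of the pivot; x towards the jaws, z up. Grip ends at x = -110 mm; centre of mass x = -22. Does not open.
- pick: wax pick: straight six-sided steel handle 9 mm across the flats (x from -70 to 36 mm), then a thin shank 3 mm thick with a small bent tip at x = 90 mm; 160 mm long, about 30 g. Origin: underside of the handle; centre of mass x = -17 mm; x along the tool towards the tip, z up. Lying flat its middle line is 4.5 mm up.
- tray: open steel instrument tray, 211 (x) x 174 (y) x 28 mm high, walls and floor 3 mm, fixed on the bench; origin: centre of its underside. A wall along x at y = -17.5 mm divides it into a narrow compartment (65 mm wide, y -84 to -19 mm) and a wide one (100 mm wide, y -16 to 84 mm), both 205 mm long in x.
- narrow_bay (a point): centre of the floor of the tray's narrow compartment, 3 mm above the tray's underside; axes as the tray's.
- wide_bay (a point): centre of the floor of the tray's wide compartment; axes as the tray's.
- lens (a point): magnifier lamp (fixed; round base, two sprung arms up to 0.45 m, white ring head 212 mm across): centre of the work-side face of its round glass lens, 134 mm across. Axes: y is the optical axis, out of the glass towards the work, dipping 7 to 29 degrees below level; x lies level. The ring's rim stands 14 mm in front of the glass; arms and base are behind and above. The head must not be moved.
- charger: bystander: black hearing-aid charger with two grey aids, 65 x 100 x 65 mm high, loose; origin: centre of its underside.
- spray: bystander: small white spray bottle with a blue band, 42 mm across, 128 mm high, loose; origin: centre of its underside.
- wipes: bystander: white wipes tub with a red lid, 92 mm across, 137 mm high, loose; origin: centre of its underside.
There are look-alikes about, which are no part of the job. What is shaped like the cutters but green or yellow is not meant.

How it is judged:
On the way:
1. the wax pick lies in the narrow compartment and the long-nose pliers in the wide one, both let go (x of pick in the frame of tray between -0.1025 and 0.1025 m and y of pick in the frame of tray between -0.084 and -0.019 m and z of pick in the frame of tray below 0.014 m and angle between pick's own x axis and vertical between 1.396 and 1.745 rad and contact force between the fingers and pick below 0.05 N and linear speed of each of pick, longnose below 0.03 m/s and x of longnose in the frame of tray between -0.1025 and 0.1025 m and y of longnose in the frame of tray between -0.016 and 0.084 m and z of longnose in the frame of tray below 0.015 m and angle between longnose's own x axis and vertical between 1.396 and 1.745 rad and contact force between the fingers and longnose below 0.05 N), for 0.2 s.
At the end, for the whole second after the job is handed in: Pick lying flat in the narrow compartment, long-nose pliers in the wide one, let go, at rest; side cutters held still by the fingers alone, jaws towards the lens, tips 110 to 190 mm from the glass and within 30 mm of its axis each way, tool within 20 degrees of that axis (all of step 1 and contact force between the fingers and cutters above 1 N and y of cutter_tips in the frame of lens between 0.11 and 0.19 m and x of cutter_tips in the frame of lens between -0.03 and 0.03 m and z of cutter_tips in the frame of lens between -0.03 and 0.03 m and angle between the x axis of cutters and the y axis of lens, either way round below 0.35 rad and y of cutter_ends in the frame of lens above 0.2 m and height (world z) of cutters above 0.08 m and linear speed of cutters below 0.03 m/s and contact force between cutters and tray below 0.05 N and contact force between cutters and longnose below 0.05 N and contact force between cutters and pick below 0.05 N and contact force between cutters and charger below 0.05 N and contact force between cutters and spray below 0.05 N and contact force between cutters and wipes below 0.05 N); the arm keeps its last pose, push and grip.
It fails at once if a tool is dropped from more than about 5 cm ((linear speed of pick above 1 m/s and contact force between the fingers and pick below 0.05 N) or (linear speed of longnose above 1 m/s and contact force between the fingers and longnose below 0.05 N) or (linear speed of cutters above 1 m/s and contact force between the fingers and cutters below 0.05 N)).
It fails at once if the lamp's head is knocked out of position (lens moved over 10 mm) (distance of lens from where it was at the start of the episode above 0.01 m).
It fails at once if charger, spray bottle or wipes tub is pushed more than 20 mm or tipped (distance of any of charger, spray, wipes from where it was at the start of the episode above 0.02 m or angle between any of charger, spray, wipes's own z axis and vertical above 0.3 rad).
It also fails if it takes over 66 s, if anything falls off the work surface, if the arm or the gripper's body presses on something with over 40 N, if the wrist force passes 120 N, or if a joint passes its speed limit or range.

## Working session

There is one attempt and no reset: what is moved stays moved. The work goes in short steps, Python scripts to look and compute and a tool call to move; the robot and the scene stay as the last step left them, time stands still between calls to the robot, and variables do not carry over. Pictures are saved under pics/ and viewed, at most 10 in all, crops included, and the job is handed in when it is done.

Besides the shell and the picture viewer there is one more tool, called after "Request:" by a JSON object that holds its "method" and its "body". drive_tool: Moves the arm, as the interface text tells. Its arguments: {"type":"object","properties":{"rows":{"type":"array","items":{"type":"array","items":{"type":"number"}}}},"required":["rows"]}

```bash
mkdir -p pics; cat > h.py <<'E'
import numpy as np, cv2
from scipy.spatial.transform import Rotation as R
from bench import telemetry, imaging, order, robot
def cam(n):
    im=imaging.get_image(n); Rm=cv2.Rodrigues(np.array(im['rvec'],float))[0]; t=np.array(im['tvec'],float).ravel()
    return im['color'],np.array(im['K']),Rm,t
def w(p,Rm,t): return Rm.T@(np.array(p)-t)
def ray(u,v,z,K,Rm,t):
    d=Rm.T@np.linalg.inv(K)@[u,v,1]; c=-Rm.T@t
    return c+d*(z-c[2])/d[2]
def proj(p,K,Rm,t):
    q=K@(Rm@np.array(p)+t); return q[:2]/q[2]
def save(n,c,s=1): cv2.imwrite('pics/'+n,cv2.resize(c[:,:,::-1],None,fx=s,fy=s,interpolation=cv2.INTER_CUBIC))
E
python3 - <<'E'
from h import *
ims=[]
for n in('top','scene'):
    c,K,Rm,t=cam(n); save(n+'0.png',c,1.5); print(n,K[0,0],-Rm.T@t)
    for l in('mat','cutters','longnose','pick','tray','lens','charger','spray','wipes'):
        for d in imaging.look_for(l,n)[:4]:
            p=w(d['at'],Rm,t); print(l,round(d['score'],2),p.round(3),proj(p,K,Rm,t).round())
print(telemetry.state())
E
```

```text
top 416.69957012206515 [ 0.36801575 -0.0040172   1.33101662]
mat 0.71 [ 0.536 -0.006  0.005] [257. 180.]
cutters 0.71 [ 0.517 -0.111  0.009] [290. 186.]
cutters 0.66 [0.563 0.009 0.012] [253. 172.]
cutters 0.62 [0.233 0.315 0.009] [155. 277.]
cutters 0.58 [ 0.833 -0.111  0.009] [289.  90.]
longnose 0.81 [0.476 0.112 0.012] [221. 199.]
pick 0.7 [0.564 0.005 0.01 ] [254. 172.]
tray 0.7 [0.476 0.382 0.003] [136. 200.]
lens 0.71 [ 0.486 -0.464  0.323] [446. 183.]
charger 0.95 [ 0.25  -0.274  0.029] [345. 271.]
spray 0.73 [0.769 0.121 0.089] [215. 102.]
spray 0.26 [ 0.518 -0.11   0.01 ] [290. 186.]
wipes 0.86 [ 0.334 -0.412  0.136] [401. 244.]
wipes 0.17 [0.769 0.12  0.087] [216. 102.]
scene 378.17236806634764 [0.97824986 0.63842158 0.83685363]
mat 0.72 [0.552 0.026 0.002] [263. 239.]
cutters 0.88 [ 0.83  -0.107  0.013] [155. 253.]
cutters 0.87 [0.235 0.313 0.01 ] [413. 247.]
cutters 0.62 [ 0.522 -0.106  0.011] [245. 208.]
cutters 0.58 [ 0.694 -0.368  0.01 ] [160. 187.]
longnose 0.75 [0.482 0.111 0.011] [300. 244.]
pick 0.43 [0.565 0.01  0.009] [255. 236.]
tray 0.82 [0.476 0.377 0.004] [3
[... 279 characters left out ...]
 151.]
{'t': 1.0, 'joint_pos': array([ 1.13092665e+00,  8.71957317e-02,  1.37068011e+00, -1.23727164e-05,
        1.68358970e+00, -1.03078873e-01]), 'dq': array([-1.50593050e-03, -3.33546115e-04,  6.96955740e-04,  5.69206728e-05,
        7.18769815e-05, -3.80080597e-04]), 'tau': array([-6.89808462e-05, -3.51729369e+01, -3.13473094e+01, -2.49415152e-04,
        2.19005542e-04,  5.41441025e-06]), 'eef_pos': array([0.18176325, 0.519129  , 0.20045332]), 'tcp_rot': array([5.26527469e-01, 3.09710907e+00, 1.87176252e-04]), 'ft_force': array([-0.68338773,  0.23537952,  0.74333456]), 'wrist_torque': array([ 0.00032474, -0.04027542,  0.00813058]), 'grasp_force': 0.0, 'finger_gap': 0.08545315820981274}
```

View pics/top0.png

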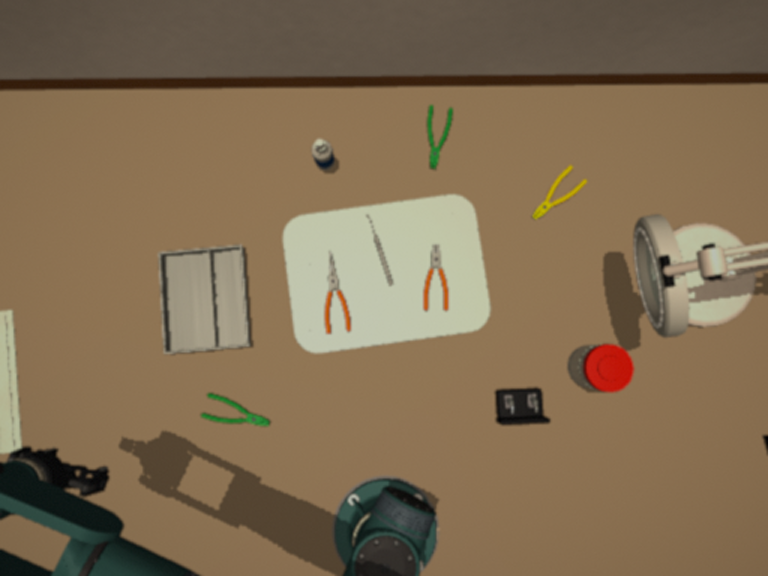

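View pics/scene0.png

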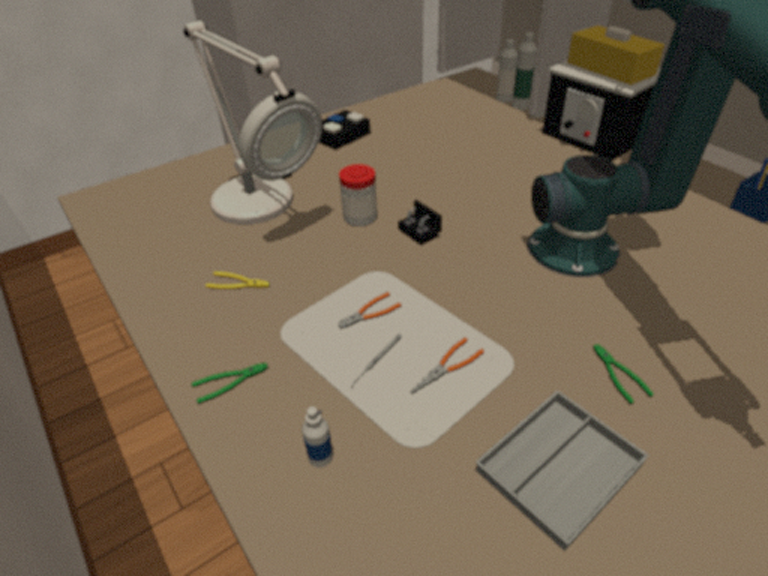

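The top view (1.5x) shows the orange cutters at (436,275), the pick at (380,250) and the long-nose pliers at (335,290). The tray is at (205,300), with its narrow bay on the right.

There are four candidates for the cutters, in native pixels: orange (290,186), green (155,277), green (289,90) and yellow (368,135). The orange one on the mat fits, because it has stubby jaws and orange grips. I'll confirm that with an enlarged crop and fit the poses.

```bash
python3 - <<'E'
from h import *
c,K,Rm,t=cam('top'); T=(c,K,Rm,t); m={}
for l in('cutters','longnose','pick','tray'):
    for d in imaging.cut_out(l,'top')[:2]:
        p=d['pixels']; v,u=np.nonzero(p)
        if len(u)<5: continue
        P=np.array([ray(a,b,.005,K,Rm,t)[:2] for a,b in zip(u,v)])
        e=np.linalg.eigh(np.cov(P.T))[1][:,1]; e*=np.sign(e[0])
        s=(P-P.mean(0))@e
        print(l,round(d['score'],2),len(u),P.mean(0).round(3),'ang',np.degrees(np.arctan2(e[1],e[0])).round(1),'ends',(P.mean(0)+e*s.max()).round(3),(P.mean(0)+e*s.min()).round(3), 'rect',cv2.minAreaRect(P.astype(np.float32)*1000))
mt=imaging.cut_out('lens','top')
print([(d['score'],d['pixels'].sum()) for d in mt])
S=cam('scene'); ms=imaging.cut_out('lens','scene'); print([(d['score'],d['pixels'].sum()) for d in ms])
f=lambda a,s:cv2.resize(a,s,interpolation=cv2.INTER_CUBIC)
A=f(c[150:220,190:310],(480,280)); B=f(c[135:235,410:510],(400,400))
B2=f(S[0][50:140,140:230],(400,400))
o=np.zeros((600,800,3),np.uint8); o[:200,:343]=f(A,(343,200)); o[200:,:400]=B; o[200:,400:]=B2
save('crop1.png',o)
np.savez('lens.npz',t=mt[0]['pixels'] if mt else 0,s=ms[0]['pixels'] if ms else 0)
E
```

```text
cutters 0.77 263 [ 0.832 -0.118] ang -8.5 ends [ 0.899 -0.128] [ 0.76  -0.108] rect ((829.89208984375, -117.22281646728516), (54.01040267944336, 140.19580078125), 81.0374526977539)
cutters 0.53 240 [ 0.52  -0.111] ang -1.1 ends [ 0.589 -0.112] [ 0.456 -0.11 ] rect ((522.5674438476562, -110.11566162109375), (51.11711120605469, 132.367431640625), 89.17963409423828)
longnose 0.8 228 [0.487 0.111] ang -0.4 ends [0.568 0.11 ] [0.411 0.111] rect ((488.54559326171875, 113.17192077636719), (155.78286743164062, 49.81766891479492), 11.429425239562988)
longnose 0.56 239 [0.791 0.13 ] ang 12.0 ends [0.827 0.137] [0.758 0.123] rect ((792.8342895507812, 129.1640625), (67.58080291748047, 42.554134368896484), 0.23216034471988678)
pick 0.69 111 [0.56  0.002] ang 18.0 ends [0.616 0.02 ] [ 0.509 -0.015] rect ((562.4100952148438, 2.8429012298583984), (112.80130004882812, 11.154850959777832), 17.860994338989258)
pick 0.55 3951 [0.479 0.384] ang 3.4 ends [0.591 0.391] [0.367 0.377] rect ((479.0843505859375, 384.24072265625), (221.98963928222656, 185.29039001464844), 4.671412467956543)
tray 0.83 3914 [0.479 0.384] ang 6.7 ends [0.59  0.397] [0.368 0.371] rect ((478.5462646484375, 384.185791015625), (221.9618682861328, 184.8639373779297), 5.170947551727295)
[(0.64, np.int64(2068))]
[(0.79, np.int64(2423))]
```

View pics/crop1.png

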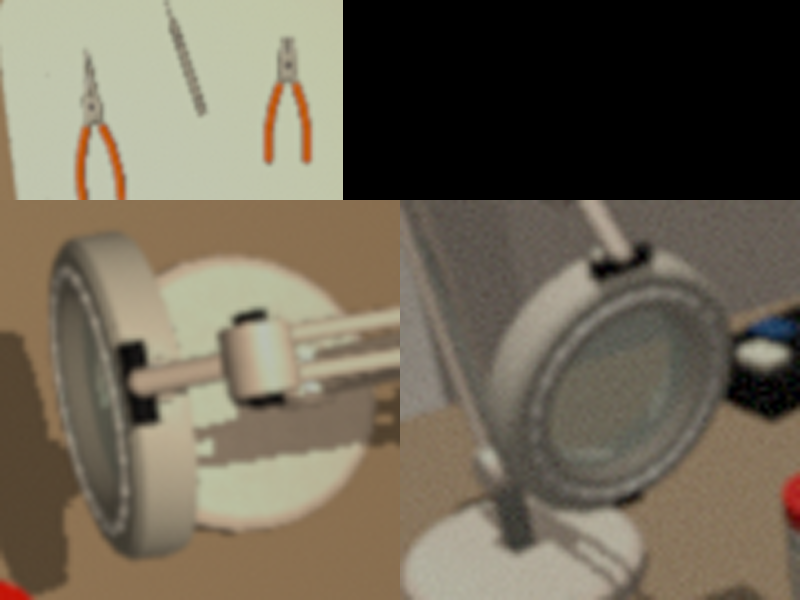

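The crop shows the orange, stubby cutters at native (291,174), with the pick and long-nose pliers beside them. It also shows the lens ring in both views. Next I'll turn these pixels into poses and make a rough two-view ring fit.

```bash
python3 - <<'E'
from h import *
from scipy.optimize import least_squares
T=cam('top');S=cam('scene')
k=343/120
for n,pv,tip in(('cut',(288,68),(288,40)),('cutends',(288,160),(288,160)),('long',(92,108),(86,52)),('pick end/tip',(203,113),(166,2))):
    q=[ray(190+a/k,150+b/k,.008,*T[1:]) for a,b in(pv,tip)]; d=q[1]-q[0]
    print(n,q[0].round(4),q[1].round(4),np.degrees(np.arctan2(d[1],d[0])).round(1))
# bead ring points, hand-read
tp=np.array([(70,265),(57,300),(60,370),(80,460),(110,527),(125,535),(130,510),(118,420),(100,335),(84,280)],float)-[0,200]
tp=tp/4+[410,135]
sp=np.array([(690,287),(640,292),(580,345),(540,410),(533,450),(560,488),(620,485),(680,435),(715,380),(722,325)],float)-[400,200]
sp=sp/(400/90)+[140,50]
def circ(x):
    n=R.from_euler('zx',x[3:5]).apply([0,1,0]); a=R.from_euler('zx',x[3:5]).apply([1,0,0]); b=np.cross(n,a)
    th=np.linspace(0,2*np.pi,180); return x[:3]+x[5]*(np.cos(th)[:,None]*a+np.sin(th)[:,None]*b),n
def res(x):
    P,_=circ(x); o=[]
    for pts,C in((tp,T),(sp,S)):
        Q=(P@C[2].T+C[3])@C[1].T; Q=Q[:,:2]/Q[:,2:]
        D=np.linalg.norm(pts[:,None]-Q[None],axis=2); o+=list(D.min(1))
    return o
best=min((least_squares(res,[.49,-.45,.28,y,-.3,.09]) for y in(-.5,0,.5)),key=lambda r:r.cost)
x=best.x; n=circ(x)[1]; print('rim c',x[:3].round(4),'n',n.round(3),'dip',np.degrees(np.arcsin(-n[2])).round(1),'yaw',np.degrees(x[3]).round(1),'r',x[5].round(4),'cost',best.cost)
E
```

```text
cut [ 0.5565 -0.1129  0.008 ] [ 0.5882 -0.1134  0.008 ] -0.9
cutends [ 0.4532 -0.1112  0.008 ] [ 0.4532 -0.1112  0.008 ] 0.0
long [0.5131 0.1068 0.008 ] [0.5765 0.1136 0.008 ] 6.1
pick end/tip [ 0.5065 -0.0172  0.008 ] [0.6327 0.0234 0.008 ] 17.8
rim c [ 0.4845 -0.4608  0.2546] n [-0.149  0.955 -0.257] dip 14.9 yaw 8.6 r 0.0892 cost 11.116650791965599
```

```bash
cat >> h.py <<'E'
def go(p,yaw=None,Rt=None,note=''):
    s=telemetry.state(); R0=R.from_rotvec(s['tcp_rot'])
    if Rt is None:
        y=np.radians(yaw); X=[np.cos(y),np.sin(y),0]; Z=[0,0,-1]; Rt=R.from_matrix(np.c_[X,np.cross(Z,X),Z])
    d=R0.inv().apply(np.array(p)-s['eef_pos'])*1000; r=(R0.inv()*Rt).as_rotvec()
    print(note,'shift',d.round(1),'rot',r.round(3),'t',round(s['t'],2),'tcp',s['eef_pos'].round(4))
E
python3 -c "
from h import *
go([.5565,-.001,.2],197.8)"
```

```text
shift [-5.255e+02 -3.671e+02  4.000e-01] rot [ 0.     0.    -0.647] t 1.5 tcp [0.1818 0.5191 0.2005]
```

Request:
{"method": "drive_tool", "body": {"rows": [[-525,-367,0,0,0,-0.647,85],[-525,-367,0,0,0,-0.647,85],[-525,-367,0,0,0,-0.647,85],[-525,-367,0,0,0,-0.647,85],[-525,-367,0,0,0,-0.647,85],[-525,-367,0,0,0,-0.647,85],[-525,-367,0,0,0,-0.647,85],[-525,-367,0,0,0,-0.647,85],[-525,-367,0,0,0,-0.647,85],[-525,-367,0,0,0,-0.647,85],[-525,-367,0,0,0,-0.647,85],[-525,-367,0,0,0,-0.647,85]]}}

```text
t: 2.7
eef_pos: [0.5221, 0.0459, 0.2007]
tcp_rot: [-0.485, 3.103, 0.0]
ft_force: [0.2, 1.4, 0.1]
finger_gap: 0.0851
grasp_force: 0.0
```

```bash
python3 - <<'E'
from h import *
c,K,Rm,t=cam('wrist'); save('w1.png',c,1.5); print(-Rm.T@t, Rm.round(2))
for l in('pick','longnose','cutters'):
  for d in imaging.cut_out(l,'wrist')[:3]:
    v,u=np.nonzero(d['pixels'])
    if len(u)<50: continue
    P=np.array([ray(a,b,.008,K,Rm,t)[:2] for a,b in zip(u,v)])
    e=np.linalg.eigh(np.cov(P.T))[1][:,1]; e*=np.sign(e[0]); s=(P-P.mean(0))@e
    print(l,round(d['score'],2),len(u),P.mean(0).round(4),np.degrees(np.arctan2(e[1],e[0])).round(1),(P.mean(0)+e*s.min()).round(4),(P.mean(0)+e*s.max()).round(4),'px',u.min(),u.max(),v.min(),v.max())
go([.5565,-.001,.05],197.8)
E
```

```text
[0.44849187 0.02288932 0.37412853] [[-0.3   0.95  0.  ]
 [ 0.91  0.29  0.3 ]
 [ 0.29  0.09 -0.95]]
pick 0.72 11239 [0.5029 0.3347] 22.6 [0.3809 0.2838] [0.6147 0.3813] px 419 511 104 292
pick 0.66 729 [0.5576 0.0006] 17.7 [ 0.5085 -0.0151] [0.6319 0.0243] px 202 214 132 234
pick 0.37 546 [0.7758 0.1247] -85.5 [0.774  0.1475] [0.7774 0.1045] px 238 266 328 350
longnose 0.61 2405 [0.4775 0.1039] 6.3 [0.4065 0.0961] [0.5811 0.1153] px 290 351 70 219
cutters 0.91 2464 [ 0.5174 -0.1109] -1.1 [ 0.4511 -0.1096] [ 0.5948 -0.1124] px 104 159 48 176
cutters 0.69 101 [ 0.7651 -0.109 ] -36.8 [ 0.7565 -0.1026] [ 0.7799 -0.1201] px 82 98 286 299
 shift [-19.2 -56.6 149.8] rot [ 0.001 -0.001 -0.003] t 2.9 tcp [0.5213 0.047  0.1999]
```

View pics/w1.png

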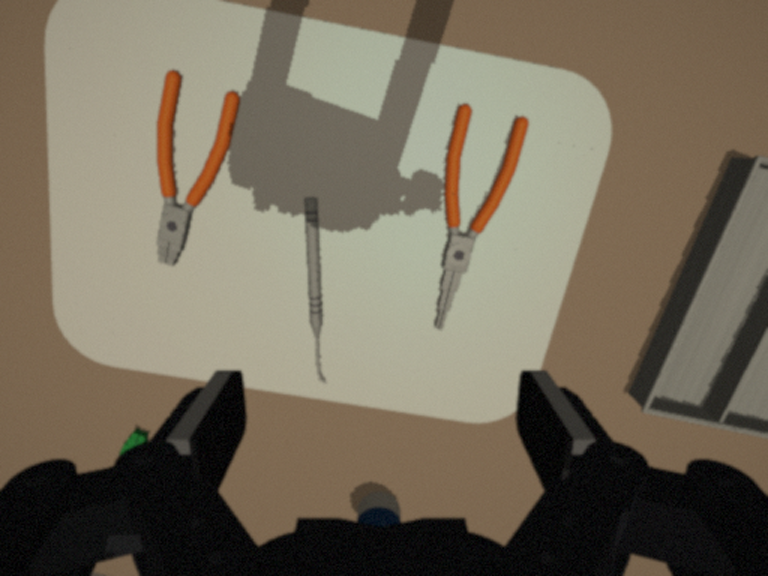

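The wrist view (1.5x) shows the pick handle end at (310,198), the cutters' pivot at (172,226) and the long-nose pivot at (459,255). All three agree with the top-camera poses.

Request:
{"method": "drive_tool", "body": {"rows": [[-19,-56,50,0,0,0,85],[-19,-56,100,0,0,0,60],[-19,-56,150,0,0,0,50],[-19,-56,170,0,0,0,50],[-19,-56,185,0,0,0,50],[-19,-56,196,0,0,0,50],[-19,-56,196,0,0,0,50]]}}

```text
t: 3.6
eef_pos: [0.5563, 0.0013, 0.0047]
tcp_rot: [-0.488, 3.103, 0.0]
ft_force: [-0.2, 0.1, -0.8]
finger_gap: 0.0499
grasp_force: 0.0
```

Request:
{"method": "drive_tool", "body": {"rows": [[0,0,0,0,0,0,0],[0,0,0,0,0,0,0],[0,0,0,0,0,0,0],[0,0,0,0,0,0,0],[0,0,0,0,0,0,0]]}}

```text
t: 4.1
eef_pos: [0.5567, 0.0002, 0.005]
tcp_rot: [-0.485, 3.103, -0.0]
ft_force: [-0.3, 0.0, 0.1]
finger_gap: 0.0002
grasp_force: 0.0
```

The fingers closed on nothing. I'll lift a little and look.

Request:
{"method": "drive_tool", "body": {"rows": [[0,0,-40,0,0,0,50],[0,0,-80,0,0,0,50],[0,0,-80,0,0,0,50]]}}

```text
t: 4.4
eef_pos: [0.561, -0.0002, 0.0918]
tcp_rot: [-0.483, 3.091, -0.005]
ft_force: [1.1, -0.7, 0.7]
finger_gap: 0.0433
grasp_force: 0.0
```

```bash
python3 - <<'E'
from h import *
c,K,Rm,t=cam('wrist'); save('w2.png',c,1.5)
s=telemetry.state(); print(s['eef_pos'],robot.pinch_z,'tcp px',(proj(s['eef_pos'],K,Rm,t)*1.5).round(),'below',(proj([*s['eef_pos'][:2],.006],K,Rm,t)*1.5).round())
for d in imaging.cut_out('pick','wrist')[:3]:
    v,u=np.nonzero(d['pixels'])
    P=np.array([ray(a,b,.007,K,Rm,t)[:2] for a,b in zip(u,v)])
    e=np.linalg.eigh(np.cov(P.T))[1][:,1]; e*=np.sign(e[0]); q=(P-P.mean(0))@e
    print(round(d['score'],2),len(u),P.mean(0).round(4),np.degrees(np.arctan2(e[1],e[0])).round(1),(P.mean(0)+e*q.min()).round(4),(P.mean(0)+e*q.max()).round(4),'px',u.min(),u.max(),v.min(),v.max())
E
```

```text
[ 5.59192205e-01 -2.77815984e-05  8.87067553e-02] 0.0187 tcp px [381. 331.] below [382. 272.]
0.59 1527 [0.5599 0.0011] 17.6 [ 0.5079 -0.0154] [0.65   0.0297] px 250 262 118 278
```

View pics/w2.png

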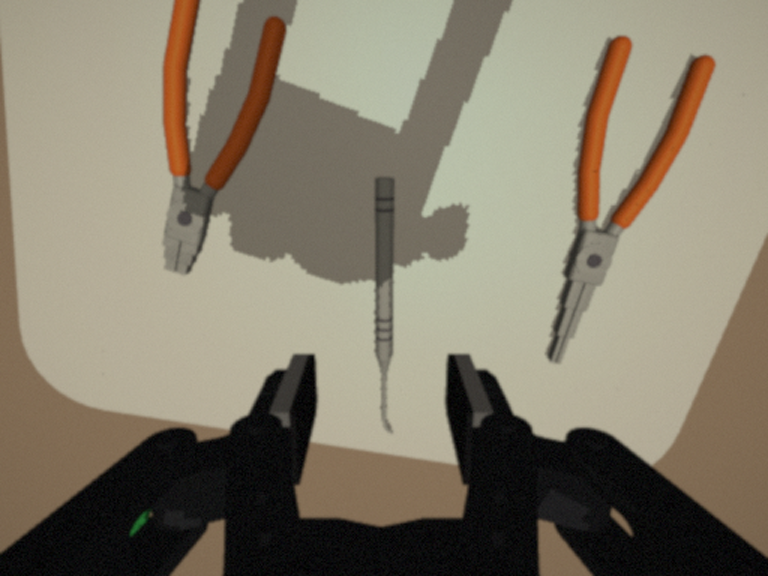

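The pick at (384,265) in the 1.5x view hasn't moved and is centred between the fingers. They slipped over the top of the hexagon, so I'll go about 4 mm lower.

```bash
python3 -c "
from h import *
go([.557,.0005,.0005],197.7)"
```

```text
shift [ 0.6  0.5 85.6] rot [-0.001  0.003  0.001] t 4.5 tcp [5.574e-01 2.000e-04 8.610e-02]
```

Request:
{"method": "drive_tool", "body": {"rows": [[0,0,40,0,0,0,40],[0,0,65,0,0,0,30],[0,0,80,0,0,0,25],[0,0,85,0,0,0,25],[0,0,85,0,0,0,25],[0,0,85,0,0,0,0],[0,0,85,0,0,0,0],[0,0,85,0,0,0,0],[0,0,85,0,0,0,0],[0,0,85,0,0,0,0]]}}

```text
t: 5.5
eef_pos: [0.5566, 0.0003, -0.0001]
tcp_rot: [-0.485, 3.103, -0.0]
ft_force: [1.1, 0.1, 0.3]
finger_gap: 0.0001
grasp_force: 0.0
```

```bash
python3 - <<'E'
from h import *
c,K,Rm,t=cam('wrist'); S=cam('scene')
p=proj([.5566,0,.01],*S[1:]); a,b=p.round().astype(int); print(p)
o=np.zeros((450,800,3),np.uint8); o[:,:400]=cv2.resize(c[60:360,123:390],(400,450)); o[:,400:]=cv2.resize(S[0][b-56:b+56,a-50:a+50],(400,450),interpolation=cv2.INTER_CUBIC)
save('w3.png',o); print(telemetry.state())
E
```

```text
[255.85161797 232.72671152]
{'t': 5.6, 'joint_pos': array([-1.01410872e-01,  2.26615108e-01,  1.62399563e+00,  8.31813413e-05,
        1.29074144e+00, -1.98241275e+00]), 'dq': array([ 0.00168043,  0.00276158,  0.00370303,  0.00251453, -0.0015708 ,
       -0.00093905]), 'tau': array([ 4.58114937e-04, -3.78602493e+01, -2.79852444e+01,  8.43840053e-05,
       -3.36241596e-03, -2.46746129e-05]), 'eef_pos': array([ 5.56406261e-01,  3.01002826e-04, -3.96648188e-04]), 'tcp_rot': array([-4.85243665e-01,  3.10363562e+00,  2.56249003e-05]), 'ft_force': array([ 0.65938216,  0.296737  , -0.55576552]), 'wrist_torque': array([-0.0238307 ,  0.03100056, -0.00080054]), 'grasp_force': 0.0, 'finger_gap': 0.00018460217525987965}
```

View pics/w3.png

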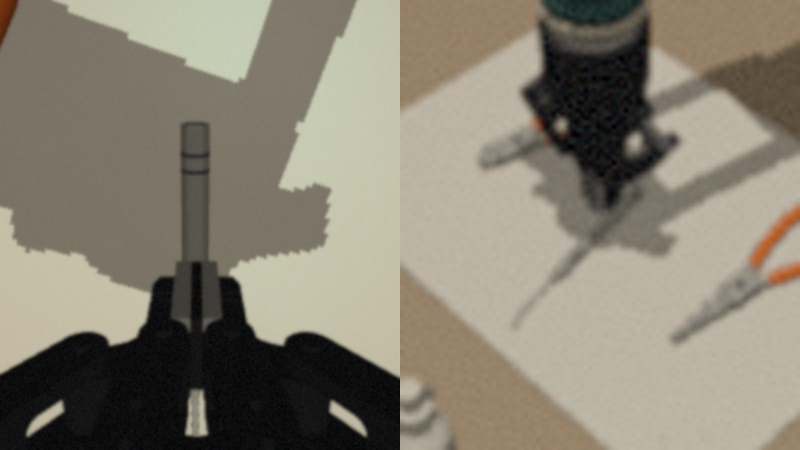

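The closed fingertips still show above the pick: (197,290) in the left half, (607,205) in the right. The real tips therefore sit higher than the reported z. I'll feel for the pick's top in small steps.

Request:
{"method": "drive_tool", "body": {"rows": [[0,0,2,0,0,0,0],[0,0,4,0,0,0,0],[0,0,5,0,0,0,0],[0,0,5,0,0,0,0]]}}

```text
t: 6.0
eef_pos: [0.556, 0.0003, -0.006]
tcp_rot: [0.485, -3.103, -0.0]
ft_force: [0.4, 0.2, -0.3]
finger_gap: -0.0003
grasp_force: 0.0
```

Request:
{"method": "drive_tool", "body": {"rows": [[0,0,2,0,0,0,0],[0,0,3,0,0,0,0],[0,0,4,0,0,0,0],[0,0,4,0,0,0,0]]}}

```text
t: 6.4
eef_pos: [0.5562, 0.0003, -0.0098]
tcp_rot: [0.485, -3.104, -0.0]
ft_force: [0.7, -0.4, -0.4]
finger_gap: 0.0002
grasp_force: 0.0
```

Request:
{"method": "drive_tool", "body": {"rows": [[0,0,2,0,0,0,0],[0,0,3,0,0,0,0],[0,0,4,0,0,0,0],[0,0,4,0,0,0,0]]}}

```text
t: 6.8
eef_pos: [0.5562, 0.0003, -0.0138]
tcp_rot: [0.485, -3.104, -0.0]
ft_force: [-0.7, -0.6, -0.3]
finger_gap: 0.0002
grasp_force: 0.0
```

```bash
python3 - <<'E'
from h import *
S=cam('scene'); T=cam('top')
f=lambda a:cv2.resize(a,(400,400),interpolation=cv2.INTER_CUBIC)
o=np.zeros((400,800,3),np.uint8)
for i,C in enumerate((S,T)):
    a,b=proj([.556,0,.005],*C[1:]).round().astype(int); o[:,400*i:400*i+400]=f(C[0][b-40:b+40,a-40:a+40])
    for z in(-.014,.0,.01,.02,.03): print(i,z,((proj([.556,0,z],*C[1:])-[a-40,b-40])*5+[400*i,0]).round())
save('w4.png',o)
E
```

```text
0 -0.014 [201. 221.]
0 0.0 [201. 205.]
0 0.01 [200. 193.]
0 0.02 [200. 182.]
0 0.03 [199. 170.]
1 -0.014 [598. 206.]
1 0.0 [598. 203.]
1 0.01 [598. 201.]
1 0.02 [598. 198.]
1 0.03 [597. 196.]
```

View pics/w4.png

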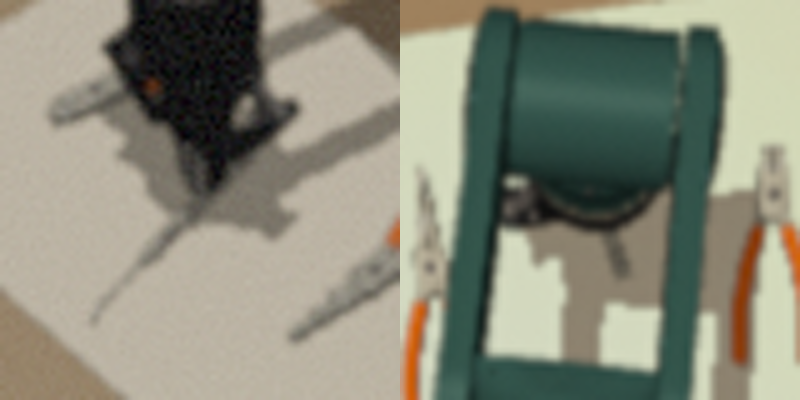

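The closed fingertips show at (210,192) in the left half, which puts them at z≈0.011, just above the pick. The reported TCP is about 25 mm too low. I'll feel for contact more finely.

Request:
{"method": "drive_tool", "body": {"rows": [[0,0,1,0,0,0,0],[0,0,1.5,0,0,0,0],[0,0,2,0,0,0,0]]}}

```text
t: 7.2
eef_pos: [0.5563, 0.0003, -0.0156]
tcp_rot: [-0.485, 3.104, 0.0]
ft_force: [-0.2, 0.8, -0.2]
finger_gap: 0.0001
grasp_force: 0.0
```

Request:
{"method": "drive_tool", "body": {"rows": [[0,0,1,0,0,0,0],[0,0,1.5,0,0,0,0],[0,0,2,0,0,0,0]]}}

```text
t: 7.5
eef_pos: [0.5563, 0.0003, -0.0177]
tcp_rot: [0.485, -3.104, -0.0]
ft_force: [0.8, -0.3, -0.3]
finger_gap: 0.0002
grasp_force: 0.0
```

Request:
{"method": "drive_tool", "body": {"rows": [[0,0,1,0,0,0,0],[0,0,1.5,0,0,0,0],[0,0,2,0,0,0,0]]}}

```text
t: 7.8
eef_pos: [0.5563, 0.0003, -0.0196]
tcp_rot: [-0.485, 3.104, 0.0]
ft_force: [-0.5, -0.8, -0.3]
finger_gap: -0.0001
grasp_force: 0.0
```

Request:
{"method": "drive_tool", "body": {"rows": [[0,0,1,0,0,0,0],[0,0,2,0,0,0,0],[0,0,2.5,0,0,0,0]]}}

```text
t: 8.1
eef_pos: [0.5565, 0.0002, -0.0199]
tcp_rot: [-0.486, 3.104, -0.0]
ft_force: [-5.5, 0.3, 12.6]
finger_gap: 0.0
grasp_force: 6.1
```

Contact is at reported z −0.0197 with the pick top at 0.011, so true z ≈ reported + 0.031. Next I'll lift, open, go down to reported −0.027 and close.

Request:
{"method": "drive_tool", "body": {"rows": [[0,0,-16,0,0,0,25],[0,0,-16,0,0,0,25],[0,0,-16,0,0,0,25],[0,0,-5,0,0,0,25],[0,0,5,0,0,0,25],[0,0,5,0,0,0,25],[0,0,5,0,0,0,0],[0,0,5,0,0,0,0],[0,0,5,0,0,0,0],[0,0,5,0,0,0,0]]}}

```text
t: 9.1
eef_pos: [0.5559, 0.0004, -0.0277]
tcp_rot: [0.485, -3.103, -0.001]
ft_force: [-0.3, -0.2, -0.8]
finger_gap: 0.007
grasp_force: 58.6
```

Gripped at 58.6 N. Next I'll lift and carry it over the tray.

```bash
cat >> h.py <<'E'
TR=np.array([.477,.381]); TA=np.radians(5)
def tray(x,y): return TR+np.array([[np.cos(TA),-np.sin(TA)],[np.sin(TA),np.cos(TA)]])@[x,y]
E
python3 -c "
from h import *
p=tray(-.028,-.0515); print(p); go([*p,.10],185)"
```

```text
[0.45359507 0.32725561]
 shift [  -2.3  342.5 -127.5] rot [ 0.001 -0.001  0.223] t 9.1 tcp [ 5.559e-01  4.000e-04 -2.770e-02]
```

Request:
{"method": "drive_tool", "body": {"rows": [[0,0,-40,0,0,0,0],[0,0,-85,0,0,0,0],[0,30,-128,0,0,0.03,0],[-2,80,-128,0,0,0.08,0],[-2,130,-128,0,0,0.13,0],[-2,180,-128,0,0,0.18,0],[-2,230,-128,0,0,0.223,0],[-2,280,-128,0,0,0.223,0],[-2,342,-128,0,0,0.223,0],[-2,342,-128,0,0,0.223,0],[-2,342,-128,0,0,0.223,0],[-2,342,-128,0,0,0.223,0]]}}

```text
t: 10.3
eef_pos: [0.4541, 0.3256, 0.1006]
tcp_rot: [0.137, -3.138, 0.002]
ft_force: [1.2, 0.5, 0.2]
finger_gap: 0.0073
grasp_force: 58.8
```

```bash
python3 - <<'E'
from h import *
c,K,Rm,t=cam('wrist'); C=c.copy()
print(-Rm.T@t, telemetry.state()['finger_gap'])
for z0,col in((0,(255,0,0)),(.028,(0,255,0))):
  q=[]
  for x,y in((-.1055,-.087),(.1055,-.087),(.1055,.087),(-.1055,.087)):
    q.append(proj([*tray(x,y),z0],K,Rm,t))
  cv2.polylines(C,[np.array(q).round().astype(int)],True,col,1)
save('w5.png',C,1.5)
for d in imaging.look_for('tray','wrist')[:1]: print(w(d['at'],Rm,t),d)
p=tray(-.028,-.0515); go([*p,-.0255],185)
E
```

```text
[0.37724559 0.31966463 0.27414873] 0.007401933703089888
[0.44138645 0.39702183 0.00283468] {'at': [0.0718, -0.0145, 0.2799], 'score': 0.63}
 shift [  0.8   2.5 126.3] rot [-0.001  0.    -0.002] t 10.4 tcp [0.4546 0.3249 0.1008]
```

View pics/w5.png

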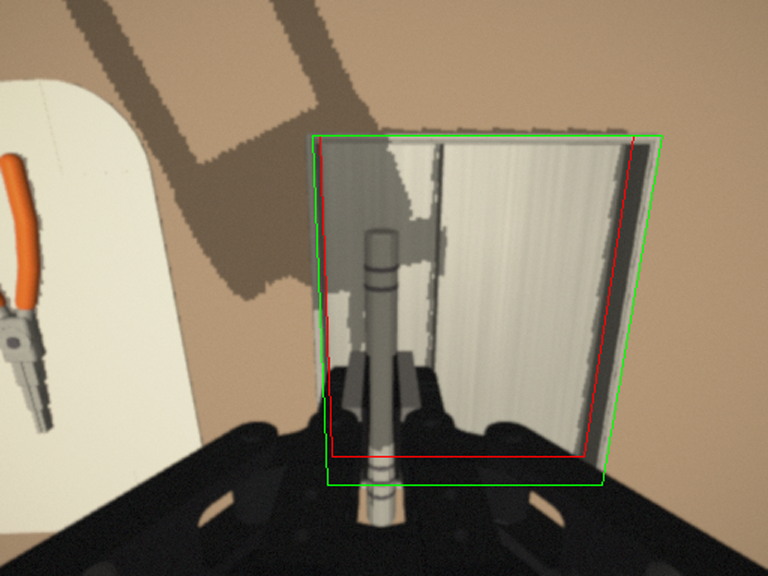

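The tray model outline (corners (313,135), (661,135), (602,485) and (327,485)) matches the rim within about 2 mm, and the pick is held over the narrow bay. Next I'll lower it and release gently.

Request:
{"method": "drive_tool", "body": {"rows": [[1,2.5,45,0,0,0,0],[1,2.5,85,0,0,0,0],[1,2.5,105,0,0,0,0],[1,2.5,118,0,0,0,0],[1,2.5,123,0,0,0,0],[1,2.5,125.5,0,0,0,0],[1,2.5,125.5,0,0,0,0]]}}

```text
t: 11.1
eef_pos: [0.4538, 0.3292, -0.0233]
tcp_rot: [-0.136, 3.137, 0.002]
ft_force: [0.4, -0.4, -0.1]
finger_gap: 0.0071
grasp_force: 58.8
```

Request:
{"method": "drive_tool", "body": {"rows": [[0,0,1,0,0,0,0],[0,0,1,0,0,0,12],[0,0,1,0,0,0,20],[0,0,1,0,0,0,20],[0,0,-20,0,0,0,20],[0,0,-60,0,0,0,20],[0,0,-100,0,0,0,50],[0,0,-126,0,0,0,50],[0,0,-126,0,0,0,50]]}}

```text
t: 12.0
eef_pos: [0.4557, 0.3309, 0.1075]
tcp_rot: [-0.137, 3.129, 0.008]
ft_force: [-0.6, 0.4, 0.5]
finger_gap: 0.0499
grasp_force: 0.0
```

```bash
python3 - <<'E'
from h import *
c,K,Rm,t=cam('wrist')
for d in imaging.cut_out('pick','wrist')[:3]:
    v,u=np.nonzero(d['pixels'])
    P=np.array([ray(a,b,.009,K,Rm,t)[:2] for a,b in zip(u,v)])
    e=np.linalg.eigh(np.cov(P.T))[1][:,1]; e*=np.sign(e[0]); q=(P-P.mean(0))@e
    Q=np.array([P.mean(0)+e*q.min(),P.mean(0)+e*q.max()])-TR
    print(d['score'],len(u),(Q@np.array([[np.cos(TA),-np.sin(TA)],[np.sin(TA),np.cos(TA)]])).round(4))
o=np.array([.5165,.1082]); a=np.radians(6.3); g=o-.001*np.array([np.cos(a),np.sin(a)])
go([*g,.06],186.3)
E
```

```text
0.58 1434 [[-0.0782 -0.0488]
 [ 0.0509 -0.049 ]]
 shift [ -43.1 -225.7   41.8] rot [ 0.001  0.001 -0.023] t 12.1 tcp [0.4528 0.3292 0.1019]
```

The pick lies at tray x≈−0.008, y≈−0.049. Next is the long-nose pliers.

Request:
{"method": "drive_tool", "body": {"rows": [[-9,-45,0,0,0,-0.01,85],[-18,-90,0,0,0,-0.02,85],[-27,-135,0,0,0,-0.023,70],[-36,-180,10,0,0,-0.023,60],[-43,-226,30,0,0,-0.023,50],[-43,-226,42,0,0,-0.023,50],[-43,-226,42,0,0,-0.023,50],[-43,-226,85,0,0,-0.023,50],[-43,-226,115,0,0,-0.023,50],[-43,-226,125,0,0,-0.023,50],[-43,-226,128,0,0,-0.023,50],[-43,-226,128,0,0,-0.023,50]]}}

```text
t: 13.3
eef_pos: [0.5157, 0.1085, -0.0258]
tcp_rot: [-0.175, 3.136, 0.0]
ft_force: [-0.9, 0.2, 0.4]
finger_gap: 0.0504
grasp_force: 0.0
```

Request:
{"method": "drive_tool", "body": {"rows": [[0,0,0,0,0,0,0],[0,0,0,0,0,0,0],[0,0,0,0,0,0,0],[0,0,0,0,0,0,0]]}}

```text
t: 13.7
eef_pos: [0.5168, 0.1079, -0.0245]
tcp_rot: [-0.173, 3.133, 0.001]
ft_force: [-0.4, 0.8, 5.7]
finger_gap: 0.0179
grasp_force: 60.1
```

```bash
python3 -c "
from h import *
p=tray(.022,.034); print(p); go([*p,.06],185)"
```

```text
[0.49595299 0.41678805]
 shift [-13.6 309.4 -84.3] rot [0.    0.004 0.023] t 13.7 tcp [ 0.5168  0.1079 -0.0245]
```

Request:
{"method": "drive_tool", "body": {"rows": [[0,0,-40,0,0,0,0],[0,0,-84,0,0,0,0],[0,40,-84,0,0,0.023,0],[-3,90,-84,0,0,0.023,0],[-6,140,-84,0,0,0.023,0],[-9,190,-84,0,0,0.023,0],[-12,240,-84,0,0,0.023,0],[-13,290,-84,0,0,0.023,0],[-13.5,309,-84,0,0,0.023,0],[-13.5,309,-84,0,0,0.023,0],[-13.5,309,-84,0,0,0.023,0]]}}

```text
t: 14.8
eef_pos: [0.4943, 0.4158, 0.0568]
tcp_rot: [0.138, -3.138, 0.002]
ft_force: [-0.3, -0.0, -1.3]
finger_gap: 0.0182
grasp_force: 59.3
```

```bash
python3 -c "
from h import *
p=tray(.022,.034); s=telemetry.state(); print(s['finger_gap'],s['grasp_force'],s['ft_force']); go([*p,-.0235],185)"
```

```text
0.01820225122523635 59.28852438926697 [-0.3402805  -0.00530437 -1.28813782]
 shift [-1.8  0.9 80.3] rot [-0.001 -0.001  0.001] t 14.8 tcp [0.4943 0.4158 0.0568]
```

Request:
{"method": "drive_tool", "body": {"rows": [[-2,1,35,0,0,0,0],[-2,1,60,0,0,0,0],[-2,1,73,0,0,0,0],[-2,1,78,0,0,0,0],[-2,1,80,0,0,0,0],[-2,1,80,0,0,0,0]]}}

```text
t: 15.4
eef_pos: [0.4975, 0.4175, -0.0212]
tcp_rot: [-0.136, 3.137, 0.002]
ft_force: [0.8, -0.0, -0.8]
finger_gap: 0.018
grasp_force: 59.3
```

Request:
{"method": "drive_tool", "body": {"rows": [[0,0,0,0,0,0,22],[0,0,0,0,0,0,34],[0,0,0,0,0,0,34],[0,0,0,0,0,0,34],[0,0,-25,0,0,0,34],[0,0,-70,0,0,0,34],[0,0,-110,0,0,0,50],[0,0,-120,0,0,0,50]]}}

```text
t: 16.2
eef_pos: [0.4994, 0.4195, 0.1047]
tcp_rot: [-0.137, 3.129, 0.01]
ft_force: [0.8, -0.6, 1.0]
finger_gap: 0.0503
grasp_force: 0.0
```

```bash
python3 - <<'E'
from h import *
c,K,Rm,t=cam('wrist')
for l in('longnose','pick'):
  for d in imaging.cut_out(l,'wrist')[:2]:
    v,u=np.nonzero(d['pixels'])
    P=np.array([ray(a,b,.009,K,Rm,t)[:2] for a,b in zip(u,v)])
    e=np.linalg.eigh(np.cov(P.T))[1][:,1]; e*=np.sign(e[0]); q=(P-P.mean(0))@e
    Q=np.array([P.mean(0)+e*q.min(),P.mean(0)+e*q.max()])-TR
    print(l,d['score'],len(u),(Q@np.array([[np.cos(TA),-np.sin(TA)],[np.sin(TA),np.cos(TA)]])).round(4))
o=np.array([.5628,-.1118])
go([*(o-[.001,0]),.095],179)
E
```

```text
longnose 0.89 4429 [[-0.0877  0.0347]
 [ 0.0888  0.0356]]
pick 0.58 1665 [[-0.0775 -0.0483]
 [ 0.0811 -0.0487]]
 shift [ -18.7 -533.1    2.6] rot [0.001 0.001 0.105] t 16.35 tcp [0.4967 0.4176 0.0981]
```

Both tools are placed well. Next are the cutters: orange, native pixel (291,174), on the mat.

Request:
{"method": "drive_tool", "body": {"rows": [[-18,-533,3,0,0,0.105,60],[-18,-533,3,0,0,0.105,60],[-18,-533,3,0,0,0.105,60],[-18,-533,3,0,0,0.105,60],[-18,-533,3,0,0,0.105,60],[-18,-533,3,0,0,0.105,60],[-18,-533,3,0,0,0.105,60],[-18,-533,3,0,0,0.105,60],[-18,-533,3,0,0,0.105,60],[-18,-533,3,0,0,0.105,60],[-18,-533,3,0,0,0.105,60],[-18,-533,3,0,0,0.105,60]]}}

```text
t: 17.55
eef_pos: [0.5592, -0.1162, 0.0909]
tcp_rot: [-0.037, -3.136, 0.0]
ft_force: [0.0, 0.1, -0.1]
finger_gap: 0.0602
grasp_force: 0.0
```

```bash
python3 - <<'E'
from h import *
c,K,Rm,t=cam('wrist')
for d in imaging.cut_out('cutters','wrist')[:2]:
    v,u=np.nonzero(d['pixels'])
    P=np.array([ray(a,b,.009,K,Rm,t)[:2] for a,b in zip(u,v)])
    e=np.linalg.eigh(np.cov(P.T))[1][:,1]; e*=np.sign(e[0]); q=(P-P.mean(0))@e
    tip=P.mean(0)+e*q.max()
    print(d['score'],len(u),np.degrees(np.arctan2(e[1],e[0])),np.ptp(q),'tip',tip,'org',tip-.032*e, 'orange',c[d['pixels']].mean(0))
go([.5618,-.1118,-.027],179)
E
```

```text
0.58 4501 -1.2139499827298175 0.14268554569864916 tip [ 0.59376616 -0.11225924] org [ 0.56177334 -0.1115813 ] orange [129.86669629  80.19973339  48.55920906]
0.57 1492 -32.3554740063735 0.1096858365046148 tip [ 0.73337559 -0.38129248] org [ 0.70634378 -0.36416703] orange [145.55831099 127.230563    38.21782842]
 shift [-3.200e+00  1.000e-01  1.185e+02] rot [ 0.002 -0.005 -0.002] t 17.65 tcp [ 0.5592 -0.1121  0.0915]
```

Request:
{"method": "drive_tool", "body": {"rows": [[-2,0,40,0,0,0,50],[-2,0,80,0,0,0,50],[-2,0,103,0,0,0,50],[-2,0,113,0,0,0,50],[-2,0,117,0,0,0,50],[-2,0,117,0,0,0,50],[-2,0,117,0,0,0,0],[-2,0,117,0,0,0,0],[-2,0,117,0,0,0,0],[-2,0,117,0,0,0,0]]}}

```text
t: 18.65
eef_pos: [0.5643, -0.1124, -0.0205]
tcp_rot: [0.028, 3.138, -0.001]
ft_force: [-1.4, -0.0, 6.1]
finger_gap: 0.0169
grasp_force: 58.7
```

Request:
{"method": "drive_tool", "body": {"rows": [[0,0,0,0,0,0,0],[0,0,0,0,0,0,0]]}}

```text
t: 18.85
eef_pos: [0.5643, -0.1124, -0.0205]
tcp_rot: [0.028, 3.138, -0.001]
ft_force: [-0.9, 0.9, 6.7]
finger_gap: 0.0169
grasp_force: 58.7
```

Request:
{"method": "drive_tool", "body": {"rows": [[0,0,-20,0,0,0,0],[0,0,-60,0,0,0,0],[0,0,-100,0,0,0,0],[0,0,-150,0,0,0,0],[0,0,-200,0,0,0,0],[0,0,-240,0,0,0,0],[0,0,-240,0,0,0,0],[0,0,-240,0,0,0,0]]}}

```text
t: 19.65
eef_pos: [0.5633, -0.1123, 0.2185]
tcp_rot: [0.028, 3.139, -0.001]
ft_force: [-1.2, 0.1, -1.9]
finger_gap: 0.0169
grasp_force: 58.8
```

```bash
python3 - <<'E'
from h import *
c,K,Rm,t=cam('wrist'); s=telemetry.state(); print({k:np.round(s[k],4) for k in('t','eef_pos','tcp_rot','joint_pos','finger_gap','grasp_force','ft_force','wrist_torque')})
R0=R.from_rotvec(s['tcp_rot'])
for d in imaging.cut_out('cutters','wrist')[:2]:
    v,u=np.nonzero(d['pixels'])
    print(d['score'],len(u),u.min(),u.max(),v.min(),v.max())
    for z in(.225,.235,.245):
        P=np.array([ray(a,b,z,K,Rm,t) for a,b in zip(u,v)])-s['eef_pos']
        P=R0.inv().apply(P); print(z,P[:,0].min().round(4),P[:,0].max().round(4),P[:,1].min().round(4),P[:,1].max().round(4))
save('w6.png',c,1.5)
E
```

```text
{'t': np.float64(19.7), 'eef_pos': array([ 0.5623, -0.112 ,  0.2162]), 'tcp_rot': array([-2.8200e-02, -3.1398e+00, -8.0000e-04]), 'joint_pos': array([-2.9550e-01,  1.3850e-01,  1.2833e+00,  1.0000e-04,  1.7215e+00,
       -1.8484e+00]), 'finger_gap': np.float64(0.0169), 'grasp_force': np.float64(58.763), 'ft_force': array([-1.646 ,  1.0538, -2.1968]), 'wrist_torque': array([-0.01  , -0.0438,  0.0726])}
0.68 1388 23 100 219 297
0.225 -0.0467 0.0061 -0.1412 -0.0885
0.235 -0.0393 0.0103 -0.1328 -0.0831
0.245 -0.0319 0.0146 -0.1243 -0.0778
0.65 683 234 267 301 348
0.225 -0.0867 -0.0498 -0.0129 0.009
0.235 -0.0769 -0.0422 -0.0121 0.0085
0.245 -0.0671 -0.0346 -0.0113 0.008
```

View pics/w6.png

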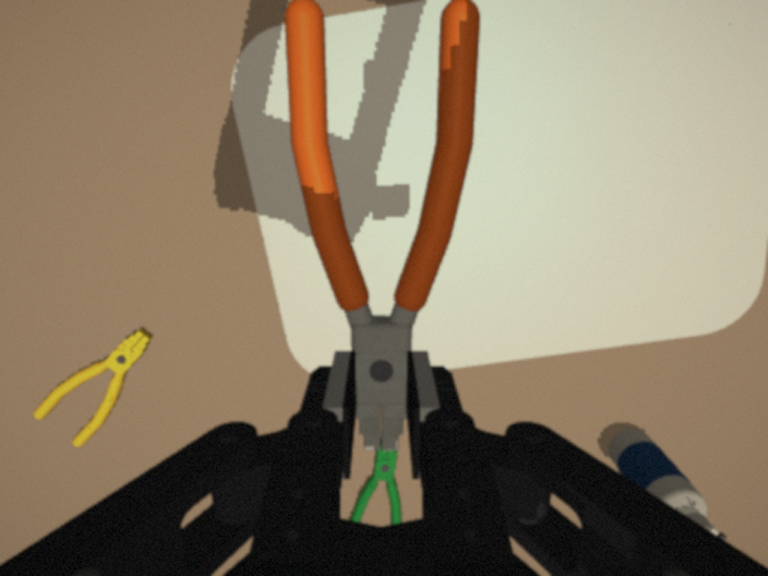

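The held cutters are symmetric between the pads: pivot at (381,370), grip ends at (304,10)/(460,10), jaws at (381,445). Next I'll solve their pose in the tool frame and cross-check the lens pose against the head silhouettes.

```bash
python3 - <<'E'
from h import *
from scipy.optimize import minimize, least_squares
c,K,Rm,t=cam('wrist'); s=telemetry.state(); R0=R.from_rotvec(s['tcp_rot'])
obj=np.array([[-16,-10,11],[-16,10,11],[0,0,11],[-104,-27,5.5],[-104,27,5.5],[32,0,8]])/1000.
# tool x opposite to jaws; in image jaws down. left/right: camera sees cutters from above, image-left = cutters +y or -y decided by residual
pix=np.array([[355,318],[411,318],[381,370],[286,18],[480,18],[381,449]])/1.5
best=None
for sg in(1,-1):
    def f(p):
        Rc=R.from_euler('ZYX',[np.pi+p[3],p[4],0]).as_matrix()@np.diag([1,-1,-1])  # cutters in tool frame: x->-x, z->-z
        P=(obj*[1,sg,1])@Rc.T+p[:3]; W=R0.apply(P)+s['eef_pos']
        return np.concatenate([proj(q,K,Rm,t) for q in W])-pix.ravel()
    r=least_squares(f,[0,0,-.03,0,0])
    if best is None or r.cost<best.cost: best=r
p=best.x; print('cutters in tool: pos',p[:3].round(4),'yaw,pitch deg',np.degrees(p[3:]).round(1),'cost',best.cost,best.fun.round(1))
M=np.load('lens.npz'); T=cam('top');S=cam('scene')
def sil(x,C):
    Rn=R.from_euler('zx',x[3:5]); n=Rn.apply([0,1,0]); th=np.linspace(0,2*np.pi,72)
    P=Rn.apply(np.c_[np.cos(th),0*th,np.sin(th)])*.106
    P=np.r_[x[:3]+P,x[:3]-n*x[5]+P]; Q=(P@C[2].T+C[3])@C[1].T; Q=(Q[:,:2]/Q[:,2:])
    m=np.zeros((1536,2048),np.uint8); cv2.fillConvexPoly(m,cv2.convexHull((Q*4).round().astype(np.int32)),255)
    return cv2.resize(m,(512,384),interpolation=cv2.INTER_AREA)/255.
def cost(x):
    o=0
    for k,C in(('t',T),('s',S)):
        a=sil(x,C); b=M[k].astype(float); o+=1-np.minimum(a,b).sum()/np.maximum(a,b).sum()
    return o
x0=[.4845,-.4608,.2546,.150,-.26,.04]
sim=np.array([x0]+[np.array(x0)+d for d in np.diag([.015,.015,.015,.15,.15,.015])])
r=minimize(cost,x0,method='Nelder-Mead',options=dict(initial_simplex=sim,maxiter=700))
x=r.x; n=R.from_euler('zx',x[3:5]).apply([0,1,0]); print('sil c',x.round(4),'n',n.round(3),cost(x0),r.fun)
E
```

```text
cutters in tool: pos [ 0.0049  0.0009 -0.0251] yaw,pitch deg [0.2 3.5] cost 11.400103419291401 [-3.   1.3  1.8  1.4  0.6 -2.1  1.1 -0.5 -0.9 -0.1  0.4 -0.2]
sil c [ 0.4887 -0.4639  0.252   0.1489 -0.1934  0.027 ] n [-0.148  0.97  -0.19 ] 0.3400371569514187 0.19165622523927361
```

```bash
cat >> h.py <<'E'
def hold(N,G,dist=.15,pc=(.005,.001,-.025),pitch=3.5):
    N=np.array(N)/np.linalg.norm(N); X=-N; Y=np.cross([0,0,1],X); Y/=np.linalg.norm(Y)
    Rc=R.from_matrix(np.c_[X,Y,np.cross(X,Y)])
    Rtc=R.from_matrix(R.from_euler('ZYX',[np.pi,np.radians(pitch),0]).as_matrix()@np.diag([1,-1,-1]))
    Rt=Rc*Rtc.inv(); o=np.array(G)+dist*N-Rc.apply([.032,0,.0055]); p=o-Rt.apply(pc)
    print('target tcp',p.round(3),'toolZ',Rt.apply([0,0,1]).round(2),'cut origin',o.round(3)); go(p,Rt=Rt)
E
python3 -c "
from h import *
hold([-.144,.964,-.225],[.489,-.4755,.256])
hold([-.144,.964,-.225],[.489,-.4755,.256],.25)"
```

```text
target tcp [ 0.463 -0.31   0.186] toolZ [ 0.02 -0.16 -0.99] cut origin [ 0.463 -0.301  0.21 ]
 shift [  94.8 -200.4   29. ] rot [ 0.114 -0.142  1.401] t 19.9 tcp [ 0.5618 -0.1118  0.2147]
target tcp [ 0.449 -0.214  0.163] toolZ [ 0.02 -0.16 -0.99] cut origin [ 0.449 -0.205  0.187]
 shift [ 110.8 -104.3   51.7] rot [ 0.114 -0.142  1.401] t 19.9 tcp [ 0.5618 -0.1118  0.2147]
```

First I'll go to a 25 cm stand-off while turning, then check.

Request:
{"method": "drive_tool", "body": {"rows": [[30,-10,5,0.011,-0.014,0.14,0],[60,-20,10,0.022,-0.028,0.28,0],[80,-40,15,0.034,-0.042,0.42,0],[100,-60,20,0.045,-0.056,0.56,0],[110,-80,25,0.057,-0.071,0.7,0],[110,-95,30,0.068,-0.085,0.84,0],[111,-104,36,0.08,-0.1,0.98,0],[111,-104,42,0.091,-0.114,1.12,0],[111,-104,47,0.103,-0.128,1.26,0],[111,-104,52,0.114,-0.142,1.4,0],[111,-104,52,0.114,-0.142,1.4,0],[111,-104,52,0.114,-0.142,1.4,0]]}}

```text
t: 21.1
eef_pos: [0.4496, -0.2137, 0.1645]
tcp_rot: [1.96, 2.285, -0.16]
ft_force: [0.4, 0.3, -0.7]
finger_gap: 0.0169
grasp_force: 58.8
```

```bash
python3 -c "
from h import *
print(telemetry.state()['joint_pos'].round(2), telemetry.state()['finger_gap'])
hold([-.144,.964,-.225],[.489,-.4755,.256])"
```

```text
[-0.46 -0.09  1.63 -0.13  1.51 -0.61] 0.016893182947964575
target tcp [ 0.463 -0.31   0.186] toolZ [ 0.02 -0.16 -0.99] cut origin [ 0.463 -0.301  0.21 ]
 shift [-99.9  -1.1  -5. ] rot [0.003 0.    0.004] t 21.1 tcp [ 0.4496 -0.2137  0.1645]
```

Request:
{"method": "drive_tool", "body": {"rows": [[-20,0,-1,0,0,0,0],[-40,0,-2,0,0,0,0],[-60,-1,-3,0,0,0,0],[-75,-1,-4,0,0,0,0],[-88,-1,-5,0,0,0,0],[-96,-1,-5,0,0,0,0],[-100,-1,-5,0,0,0,0],[-100,-1,-5,0,0,0,0],[-100,-1,-5,0,0,0,0],[-100,-1,-5,0,0,0,0]]}}

```text
t: 22.1
eef_pos: [0.4635, -0.3103, 0.1868]
tcp_rot: [1.961, 2.281, -0.159]
ft_force: [0.3, 0.3, -1.2]
finger_gap: 0.0167
grasp_force: 58.8
```

```bash
python3 - <<'E'
from h import *
W=cam('wrist'); S=cam('scene'); T=cam('top')
G=np.array([.489,-.4755,.256]); n=np.array([-.144,.964,-.225]); n/=np.linalg.norm(n); a=np.cross([0,0,1],n); a/=np.linalg.norm(a); b=np.cross(n,a)
th=np.linspace(0,2*np.pi,60)
o=np.zeros((600,800,3),np.uint8)
def draw(C,box,size):
    x0,y0,x1,y1=box; k=size[0]/(x1-x0); im=cv2.resize(C[0][y0:y1,x0:x1],size,interpolation=cv2.INTER_CUBIC)
    for r,off,col in((.067,0,(0,0,255)),(.0892,.014,(255,0,255))):
        q=np.array([proj(G+off*n+r*(np.cos(z)*a+np.sin(z)*b),*C[1:]) for z in th]); cv2.polylines(im,[((q-[x0,y0])*k).round().astype(np.int32)],True,col,1)
    l=[((proj(G+d*n,*C[1:])-[x0,y0])*k).round().astype(int) for d in(0,.15,.292)]
    cv2.line(im,tuple(map(int,l[0])),tuple(map(int,l[2])),(0,255,0),1); cv2.circle(im,tuple(map(int,l[1])),4,(0,255,0),1); return im
o[:300,:400]=draw(S,(110,50,270,170),(400,300)); o[:300,400:]=draw(T,(352,115,512,235),(400,300))
o[300:,:400]=draw(W,(0,0,512,384),(400,300)); save('fin.png',o)
s=telemetry.state(); print({k:np.round(s[k],3) for k in('t','eef_pos','finger_gap','grasp_force','ft_force')})
for l in('cutter_tips','lens'):
  for nme,C in(('scene',S),('top',T),('wrist',W)):
    for d in imaging.look_for(l,nme)[:2]: print(l,nme,round(d['score'],2),w(d['at'],*C[2:]).round(3))
E
```

```text
{'t': np.float64(22.25), 'eef_pos': array([ 0.464, -0.31 ,  0.187]), 'finger_gap': np.float64(0.017), 'grasp_force': np.float64(58.805), 'ft_force': array([-0.345, -0.455, -1.501])}
cutter_tips scene 0.9 [0.234 0.313 0.012]
cutter_tips scene 0.75 [ 0.835 -0.11   0.012]
cutter_tips top 0.69 [0.484 0.378 0.001]
cutter_tips top 0.61 [0.227 0.312 0.015]
cutter_tips wrist 0.81 [ 0.464 -0.251  0.209]
cutter_tips wrist 0.74 [ 0.691 -0.367  0.014]
lens scene 0.88 [ 0.503 -0.462  0.269]
lens scene 0.71 [0.464 0.335 0.012]
lens top 0.59 [ 0.488 -0.462  0.324]
```

View pics/fin.png

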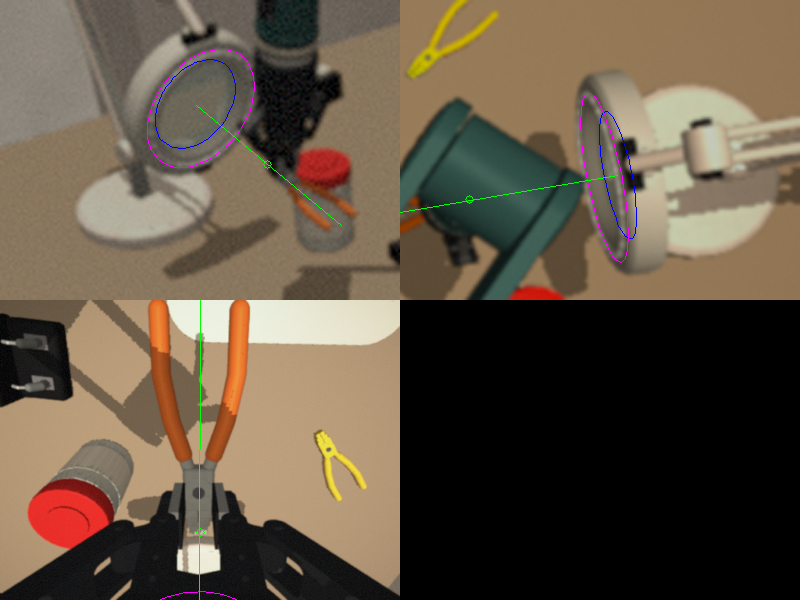

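The final view shows the lens ring model matching the head in both views: about (200,107) in scene and (607,178) in top. The cutters lie along the green optical axis, with their tips at the 15 cm mark ((200,533) in the wrist view). The lamp hasn't moved and the grip is steady at 59 N, so I'm handing in.

```bash
python3 -c "
from h import *
print(order.finish_job())"
```

```text
the job is handed in; nothing more can be done
None
```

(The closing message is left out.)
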